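Hang the slide racks in the dryer and lock it

TASK

Turn the key in the lid of the slide dryer a quarter turn to unlock it and swing the lid fully up so that it stands open. Hang every slide rack from the bench inside by the eye of its hanger, one on each peg, hanging free and level, carrying the racks upright so that no slides fall out. Then swing the lid fully shut, lock it again with the key, see that no rack is left swinging, and leave the jar, petri dish and oil bottle alone.

Things in the scene. Friction and masses are not known exactly. Their poses are not given: they have to be found in the camera images.
- dryer: White steel slide dryer, fixed: open-topped box 185 (x) x 322 (y) x 150 mm high, 10 mm walls, with hinged lid. Origin: centre of its underside on the bench, z up. Front faces its -x (the robot), hinge along the back (+x) top edge. Inside floor 16 mm up. Opening: x -72 to +82 mm (a lip runs along the front rim), y -151 to +151 mm. Three pegs, 94 mm apart, on the back wall.
- lid (a joint): Lid angle: 0 = shut, grows as it swings up and back, 1.57 = upright, stop at 1.70. Stiff hinge: the lid stays where it is left; 4 to 8 N at the handle moves it. It lifts only with the key unlocked; with the key locked it will not shut. Open: above 1.4; shut: below 0.03.
- lid_hinge (a point): Point on the lid's hinge line at the middle of its length, 150 mm above the bench; the line runs along the dryer's y. The lid is 14 mm thick above it; its front edge is 185 mm from this line.
- lid_handle (a point): Middle of the lid's pull handle, on its axis: steel bar 10 mm thick, 84 mm long along the dryer's y, on two end posts, 34 mm above the lid's top face. With the lid shut it lies 158 mm in front of the hinge line, 48 mm above it and 198 mm above the bench; it turns with the lid.
- key (a joint): Angle of the key in the lid's cam latch: 0 = locked (stop), 1.57 = unlocked (stop), growing counter-clockwise seen from above with the lid shut. Light friction, it stays where it is left and stays in the lock. Unlocked: above 1.4; locked: below 0.2.
- key_grip (a point): Centre of the key's black plastic head, on the turning axis, 110 mm right (dryer's -y) of the handle's middle: upright plate 9 mm thick, 30 mm wide, 10 to 42 mm above the lid's top face (the face is 164 mm above the bench when shut). At key angle 0 the plate lies along the dryer's x (9 mm thick along y); it turns with the key.
- peg_1 (a point): On top of the left (+y) peg, where a hanger should rest (up to 8 mm nearer the tip is still well). Axes as the dryer's. The peg is a level rod 6 mm thick, axis 124 mm above the bench, from the back wall towards -x; it ends 21 mm from this point in -x, its last 8 mm turned up, to 15 mm above the axis. In +x a 24 mm stop disc on the rod faces 12 mm from this point, the back wall 57 mm.
- peg_2 (a point): On top of the middle peg, where a hanger should rest (up to 8 mm nearer the tip is still well). Axes as the dryer's. The peg is a level rod 6 mm thick, axis 124 mm above the bench, from the back wall towards -x; it ends 21 mm from this point in -x, its last 8 mm turned up, to 15 mm above the axis. In +x a 24 mm stop disc on the rod faces 12 mm from this point, the back wall 57 mm.
- peg_3 (a point): On top of the right (-y) peg, where a hanger should rest (up to 8 mm nearer the tip is still well). Axes as the dryer's. The peg is a level rod 6 mm thick, axis 124 mm above the bench, from the back wall towards -x; it ends 21 mm from this point in -x, its last 8 mm turned up, to 15 mm above the axis. In +x a 24 mm stop disc on the rod faces 12 mm from this point, the back wall 57 mm.
- rack_1: Slide rack 1 of up to three alike (None if absent): steel carrier of glass slides, 50 (x) x 80 (y) x 32 mm high, 0.13 to 0.25 kg. Origin: centre of underside, z up. In its plane x = 0 a flat hanger rises, 80 mm wide to 58 mm height, then a frame 40 mm wide up to 100 mm. Grip the frame's two side bars, closing along y (40 mm wide), e.g. 85 mm up. Front and back alike.
- rack_2: Slide rack 2 of up to three alike (None if absent): steel carrier of glass slides, 50 (x) x 80 (y) x 32 mm high, 0.13 to 0.25 kg. Origin: centre of underside, z up. In its plane x = 0 a flat hanger rises, 80 mm wide to 58 mm height, then a frame 40 mm wide up to 100 mm. Grip the frame's two side bars, closing along y (40 mm wide), e.g. 85 mm up. Front and back alike.
- rack_3: Slide rack 3 of up to three alike (None if absent): steel carrier of glass slides, 50 (x) x 80 (y) x 32 mm high, 0.13 to 0.25 kg. Origin: centre of underside, z up. In its plane x = 0 a flat hanger rises, 80 mm wide to 58 mm height, then a frame 40 mm wide up to 100 mm. Grip the frame's two side bars, closing along y (40 mm wide), e.g. 85 mm up. Front and back alike.
- rack_1_eye (a point): Middle of the underside of rack 1's hanger top bar (the bar spans 93 to 100 mm above the rack's underside): the point that rests on a peg. Below it is the open eye, 28 mm wide (rack's y), 35 mm high (58 to 93 mm above the underside), open along the rack's x, hanger 10 mm thick. None if the rack is absent.
- rack_2_eye (a point): Middle of the underside of rack 2's hanger top bar (the bar spans 93 to 100 mm above the rack's underside): the point that rests on a peg. Below it is the open eye, 28 mm wide (rack's y), 35 mm high (58 to 93 mm above the underside), open along the rack's x, hanger 10 mm thick. None if the rack is absent.
- rack_3_eye (a point): Middle of the underside of rack 3's hanger top bar (the bar spans 93 to 100 mm above the rack's underside): the point that rests on a peg. Below it is the open eye, 28 mm wide (rack's y), 35 mm high (58 to 93 mm above the underside), open along the rack's x, hanger 10 mm thick. None if the rack is absent.
- jar: White stoppered jar, 60 mm across, 94 mm high, loose. Origin: centre of its underside. Bystander.
- petri_dish: Covered glass petri dish, 90 mm across, 16 mm high, loose. Origin: centre of its underside. Bystander.
- oil_bottle: Small amber immersion-oil bottle, 32 mm across, 62 mm high, loose. Origin: centre of its underside. Bystander.

How it is judged:
On the way, in this order (a step that is already met when the one before it is completed fails the run):
1. the key is turned to the unlocked position (value of joint key above 1.4 rad), for 0.2 s.
2. the lid stands open (value of joint lid above 1.4 rad), for 0.2 s.
3. every rack hangs on a peg, released (((x of rack_1_eye in the frame of peg_1 between -0.014 and 0.012 m and y of rack_1_eye in the frame of peg_1 between -0.013 and 0.013 m and z of rack_1_eye in the frame of peg_1 between -0.004 and 0.006 m) or (x of rack_1_eye in the frame of peg_2 between -0.014 and 0.012 m and y of rack_1_eye in the frame of peg_2 between -0.013 and 0.013 m and z of rack_1_eye in the frame of peg_2 between -0.004 and 0.006 m) or (x of rack_1_eye in the frame of peg_3 between -0.014 and 0.012 m and y of rack_1_eye in the frame of peg_3 between -0.013 and 0.013 m and z of rack_1_eye in the frame of peg_3 between -0.004 and 0.006 m)) and angle between each of rack_1, rack_2, rack_3's own z axis and vertical below 0.25 rad and contact force between each of rack_1, rack_2, rack_3 and the fingers below 0.2 N and ((x of rack_2_eye in the frame of peg_1 between -0.014 and 0.012 m and y of rack_2_eye in the frame of peg_1 between -0.013 and 0.013 m and z of rack_2_eye in the frame of peg_1 between -0.004 and 0.006 m) or (x of rack_2_eye in the frame of peg_2 between -0.014 and 0.012 m and y of rack_2_eye in the frame of peg_2 between -0.013 and 0.013 m and z of rack_2_eye in the frame of peg_2 between -0.004 and 0.006 m) or (x of rack_2_eye in the frame of peg_3 between -0.014 and 0.012 m and y of rack_2_eye in the frame of peg_3 between -0.013 and 0.013 m and z of rack_2_eye in the frame of peg_3 between -0.004 and 0.006 m)) and ((x of rack_3_eye in the frame of peg_1 between -0.014 and 0.012 m and y of rack_3_eye in the frame of peg_1 between -0.013 and 0.013 m and z of rack_3_eye in the frame of peg_1 between -0.004 and 0.006 m) or (x of rack_3_eye in the frame of peg_2 between -0.014 and 0.012 m and y of rack_3_eye in the frame of peg_2 between -0.013 and 0.013 m and z of rack_3_eye in the frame of peg_2 between -0.004 and 0.006 m) or (x of rack_3_eye in the frame of peg_3 between -0.014 and 0.012 m and y of rack_3_eye in the frame of peg_3 between -0.013 and 0.013 m and z of rack_3_eye in the frame of peg_3 between -0.004 and 0.006 m))), for 0.3 s.
4. the lid is shut (value of joint lid below 0.03 rad), for 0.2 s.
At the end, for the whole second after the job is handed in: Every rack present hangs by its eye on a peg: top bar on the rod, within 13 mm sideways, 14 mm towards the tip and 12 mm farther in of the peg's point, at rest (under 0.05 m/s), within 0.25 rad of level, not touched. Lid shut (below 0.03 rad), key locked (below 0.2 rad) (all of step 3 and value of joint lid below 0.03 rad and value of joint key below 0.2 rad and linear speed of each of rack_1, rack_2, rack_3 below 0.05 m/s).
It fails at once if the jar is disturbed (moved 30 mm or tipped 0.4 rad) (distance of jar from where it was at the start of the episode above 0.03 m or angle between jar's own z axis and vertical above 0.4 rad).
It fails at once if the petri dish is disturbed (moved 30 mm or tipped 0.4 rad) (distance of petri_dish from where it was at the start of the episode above 0.03 m or angle between petri_dish's own z axis and vertical above 0.4 rad).
It fails at once if the oil bottle is disturbed (moved 30 mm or tipped 0.4 rad) (distance of oil_bottle from where it was at the start of the episode above 0.03 m or angle between oil_bottle's own z axis and vertical above 0.4 rad).
It fails at once if a rack is tipped by more than 0.8 rad in the gripper, so that its slides fall out ((angle between rack_1's own z axis and vertical above 0.8 rad and contact force between rack_1 and the fingers above 0.5 N) or (angle between rack_2's own z axis and vertical above 0.8 rad and contact force between rack_2 and the fingers above 0.5 N) or (angle between rack_3's own z axis and vertical above 0.8 rad and contact force between rack_3 and the fingers above 0.5 N)).
Of rack_1, rack_2, rack_3 only 2 to 3 are there at a start; the rules pass over those that are not, and their reading is None.
At some moment in a run one of rack_1, rack_2, rack_3 may be knocked a few centimetres aside while the robot is not near it.
It also fails if it takes over 208 s, if anything falls off the work surface, if the arm or the gripper's body presses on something with over 40 N, if the wrist force passes 120 N, or if a joint passes its speed limit or range.

ROBOT

A 7-joint arm with a two-finger parallel gripper is mounted at the origin on the work surface. World frame = base frame: x ahead of the robot, y to its left, z up, the work surface at z = 0. Lengths are in m, angles in rad, forces in N, time in s.
With the tool pointing down it reaches from about 0.425 to 0.875 m from the base axis. Payload 4.7 kg.
Tool frame: the origin (TCP) lies midway between the tips of the shut fingers; the grasp point (between the pads) lies 19 mm behind it; z points along the fingers, y is the line along which they close (so a half turn about z gives the same grasp; the last joint's range is limited). The gripper opens to 87 mm and grips with 3 to 60 N. Pads are 19 mm wide; open, the fingers measure 117 mm over their backs; the gripper's body (75 mm by 190 mm) begins 51 mm behind the grasp point.
Start: joints at [-1.282, 0.321, -0.07, 1.45, 0.023, 1.371, -0.057], TCP at [0.176, 0.626, 0.223] pointing down, gripper open.
Joint ranges: [-2.86, 2.86], [-0.3, 2.09], [-1.38, 1.24], [0.06, 2.45], [-1.56, 4.7], [0.09, 2.05], [-2.69, 2.69]. Speed limits (rad/s): [2.57, 2.57, 3.14, 3.14, 3.14, 3.14, 3.14].

INTERFACE

Orientations are given as a rotation vector (axis times angle).
In Python, from bench import ctrl gives the robot as it stands.
- The arm moves only by the shell command python3 inch.py [FORCE], which reads ROWS from standard input. ROWS is a JSON list of rows, 1 to 20 of them, each written [[dx, dy, dz], turn, opening]: dx, dy, dz in parts of the range, where 1.0 means 0.8 m, then a turn about the tool's z in normalised numbers (1 is 180 degrees), then the opening from 0.0 (shut) to 1.0 (fully open); each row is the pose to reach, as a shift and turn from the pose commanded when the command began, along the tool's axes at that moment; what a row does not reach only later rows make up. A row lasts 1/10 s, in which the tool goes at most 0.05 m and 0.15 rad, less where a joint would pass 70% of its speed; a pose out of reach is approached as far as the arm can. The fingers move at their own pace and stop on an object; FORCE is the grip in N (left out, the last holds). Time passes only in rows, so rows that do not move let the fingers close. It prints the time, the measured TCP pose, the force, the opening and the grip force at its end. Shift and turn numbers lie between -1 and 1, and a call with a number outside is refused. Input that does not fit is refused with a message, and nothing moves.
- ctrl.get_state(): the state, without advancing time (a new reading comes with each control period).
- ctrl.get_image(name): name is "side" or "top"; returns the picture (480x640x3 uint8, red, green, blue); there is no depth.
- ctrl.camera_model(name): a dict with "vertical_fov" (degrees; the focal length in pixels is half the picture's height over the tangent of half this angle, whatever the lens; pixels are square), "cx", "cy" (the principal point, pixels), "rvec" (rotation vector, rad) and "tvec" (3), from world to camera coordinates, as OpenCV has them. Camera axes: x right, y down, z forward; pixel columns grow to the right and rows downward; lengths in m; the calibration is good to about 2 mm. A picture is of the moment at which its call begins. camera_model takes no time and is no camera call.
- ctrl.close_job(): hands the job in; it is judged then, once.
The state is a dict: "time": time; "joint_positions": joint angles; "qd": joint speeds; "joint_torque": joint torques, N m; "position": TCP position; "tool_rot": TCP orientation; "ft_force": force on the tool from outside, world axes, zero at the start; "torque": the same for the moment, N m; "grip_width": opening from 0.0 (shut) to 1.0 (fully open); "grip_force": force on a finger pad.
Only numpy, scipy, OpenCV 4.12 (cv2) and the standard library are available. Lean on these libraries where they do the work, as an engineer would, in place of code of your own. Each camera call takes 0.05 s, during which the arm holds its last target. There are 200 camera calls.

## Working session

There is one attempt and no reset: what is moved stays moved. The work goes in short steps, Python scripts to look and compute and a shell command to move; the robot and the scene stay as the last step left them, time stands still between calls to the robot, and variables do not carry over. Pictures are saved under pics/ and viewed, at most 14 in all, crops included, and the job is handed in when it is done.

```bash
ls; mkdir -p pics
python3 - <<'E'
from bench import ctrl
import cv2
s=ctrl.get_state();print(s)
for n in("side","top"):
    print(n,ctrl.camera_model(n)); cv2.imwrite(f"pics/{n}0.png",ctrl.get_image(n)[...,::-1])
E
```

```text
bench.py
inch.py
pics
{'time': 0.0, 'joint_positions': array([-1.28189315,  0.32183577, -0.07007403,  1.45169549,  0.02259353,
        1.37077795, -0.05693189]), 'qd': array([-0.00151141,  0.00261638, -0.00180693,  0.00074618, -0.00056521,
        0.00018412, -0.00081443]), 'joint_torque': array([-1.57211758e-06, -4.91280127e+01, -4.03657313e-01, -3.12535536e+01,
       -6.36885781e-02,  4.37744055e-02,  1.92657567e-04]), 'position': array([0.17628334, 0.62505944, 0.22144284]), 'tool_rot': array([-4.30298599e-01, -3.11181195e+00,  3.01941945e-03]), 'ft_force': array([ 0.13076894, -0.34191947,  0.24533445]), 'torque': array([0.01565898, 0.01375935, 0.04720945]), 'grip_force': 0.0, 'grip_width': 1.0032174052960343}
side {'vertical_fov': 57.272022134713744, 'cx': 310.7356072097069, 'cy': 242.6957675362646, 'rvec': array([ 0.30641768, -2.68088745,  1.44388611]), 'tvec': array([0.58320979, 0.14560297, 1.0888364 ])}
top {'vertical_fov': 43.73964561177504, 'cx': 325.67717109633463, 'cy': 254.5369594653426, 'rvec': array([ 2.19725867, -2.13836692,  0.12728317]), 'tvec': array([0.07291246, 0.60770454, 1.44130086])}
```

View pics/top0.png

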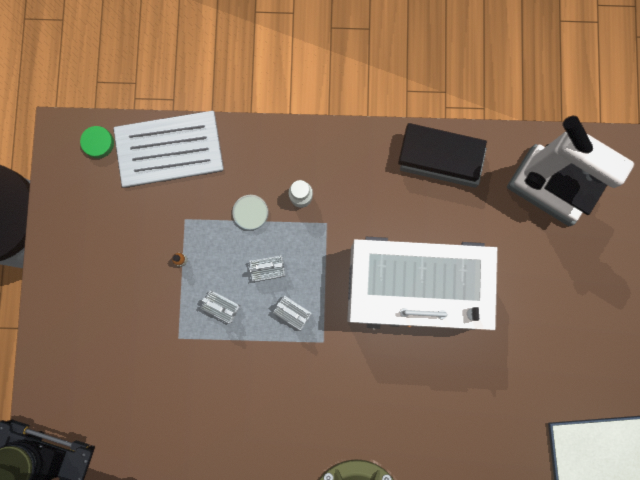

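View pics/side0.png

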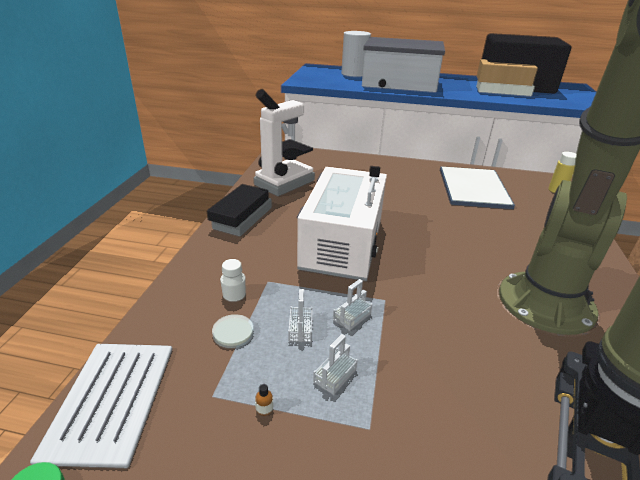

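The top view shows the dryer around (423,285), with its handle at (425,314) and key at (475,314). The racks are at (267,268), (219,307) and (293,313), the jar at (300,193), the dish at (250,212) and the bottle at (178,260). The side view shows the same three racks, each with its hanger standing up.

```bash
cat > h.py <<'E'
import numpy as np, cv2
from bench import ctrl
from scipy.spatial.transform import Rotation as R
def cam(n):
    m=ctrl.camera_model(n); f=240/np.tan(np.radians(m["vertical_fov"]/2))
    K=np.array([[f,0,m["cx"]],[0,f,m["cy"]],[0,0,1]]); Rm=cv2.Rodrigues(m["rvec"])[0]
    return K,Rm,np.array(m["tvec"])
def ray(n,uv):
    K,Rm,t=cam(n); d=Rm.T@np.linalg.solve(K,[*uv,1.]); return -Rm.T@t,d
def plane(n,uv,z):
    c,d=ray(n,uv); return c+d*(z-c[2])/d[2]
def tri(a,b):
    c1,d1=ray("top",a);c2,d2=ray("side",b)
    s=np.linalg.lstsq(np.c_[d1,-d2],c2-c1,rcond=None)[0]
    p,q=c1+s[0]*d1,c2+s[1]*d2; return (p+q)/2,np.linalg.norm(p-q)
def proj(n,p):
    K,Rm,t=cam(n); q=K@(Rm@np.array(p)+t); return q[:2]/q[2]
def tool(p,yaw=None):
    """shift in tool axes from current TCP to p; turn so that tool y lies along yaw"""
    s=ctrl.get_state(); T=R.from_rotvec(s["tool_rot"])
    d=T.inv().apply(np.array(p)-s["position"]); out=[d.round(4)]
    if yaw is not None:
        v=T.inv().apply([np.cos(yaw),np.sin(yaw),0]); a=np.arctan2(-v[0],v[1]); a=(a+np.pi/2)%np.pi-np.pi/2
        out.append(round(a,3))
    return out
E
python3 - <<'E'
from h import *
t=cv2.imread("pics/top0.png");s=cv2.imread("pics/side0.png")
a=cv2.resize(t[230:340,340:510],None,fx=4.5,fy=4.5,interpolation=cv2.INTER_CUBIC)
b=cv2.resize(t[240:340,190:320],None,fx=6,fy=6,interpolation=cv2.INTER_CUBIC)
c=cv2.resize(s[270:400,270:390],None,fx=4.5,fy=4.5,interpolation=cv2.INTER_CUBIC)
for n,i in zip("abc",(a,b,c)):cv2.imwrite(f"pics/{n}.png",i)
m=(t.min(2)>200).astype(np.uint8); m=cv2.morphologyEx(m,cv2.MORPH_CLOSE,np.ones((7,7)))
cs=[c for c in cv2.findContours(m,0,2)[0] if cv2.contourArea(c)>3000]
for c in cs:
    bx=cv2.boxPoints(cv2.minAreaRect(c));print(bx.round(1).tolist())
    w=np.array([plane("top",p,.164)[:2] for p in bx]);print(w.round(4).tolist(),np.linalg.norm(np.diff(w,axis=0),axis=1),w.mean(0))
E
```

```text
[[553.0, 420.0], [639.0, 420.0], [639.0, 479.0], [553.0, 479.0]]
[[0.2409, -0.4164], [0.2457, -0.6052], [0.1208, -0.6013], [0.1163, -0.4145]] [0.18883948 0.12493845 0.18684672] [ 0.18094831 -0.50931701]
[[349.5, 321.29998779296875], [354.0, 239.0], [498.5, 247.0], [494.0, 329.20001220703125]]
[[0.4435, 0.0332], [0.6279, 0.0272], [0.619, -0.2989], [0.4346, -0.2879]] [0.18453206 0.32622342 0.18473669] [ 0.53121432 -0.13161604]
[[113.30000305175781, 126.5999984741211], [212.60000610351562, 110.4000015258789], [222.0, 168.5], [122.80000305175781, 184.6999969482422]]
[[0.8726, 0.5848], [0.9176, 0.3595], [0.7816, 0.3315], [0.7377, 0.5545]] [0.22981737 0.13884139 0.22736071] [0.82739795 0.45757516]
```

View pics/a.png

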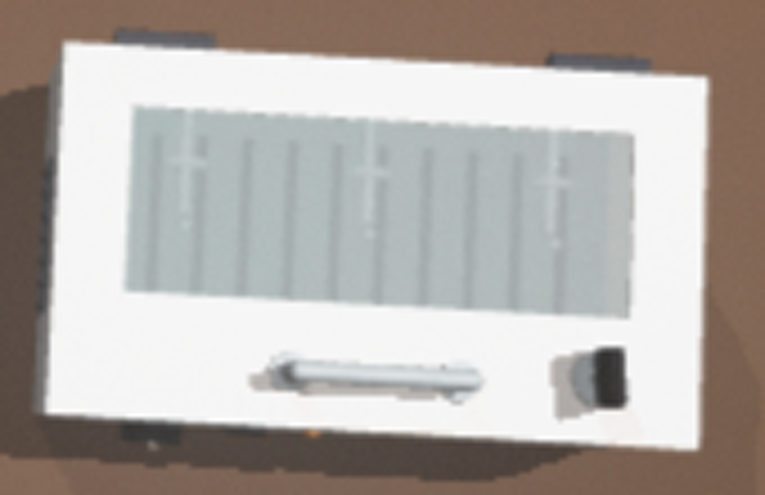

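View pics/b.png

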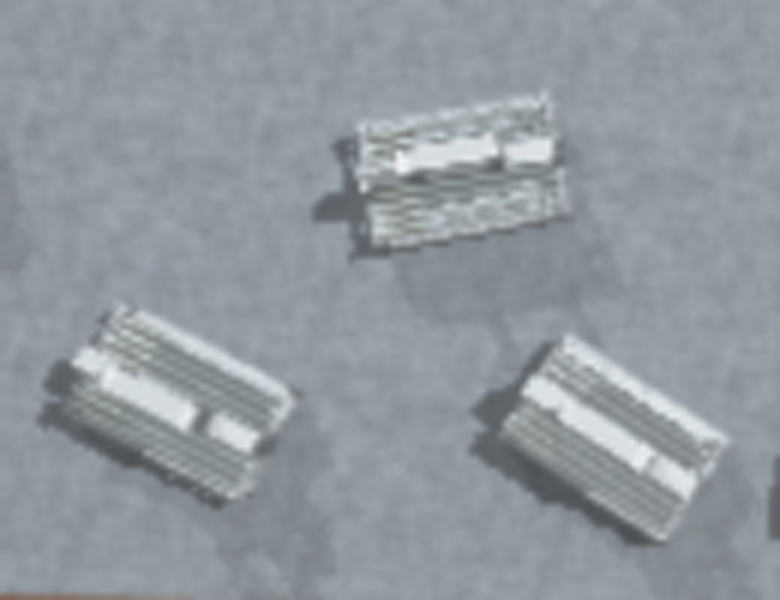

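View pics/c.png

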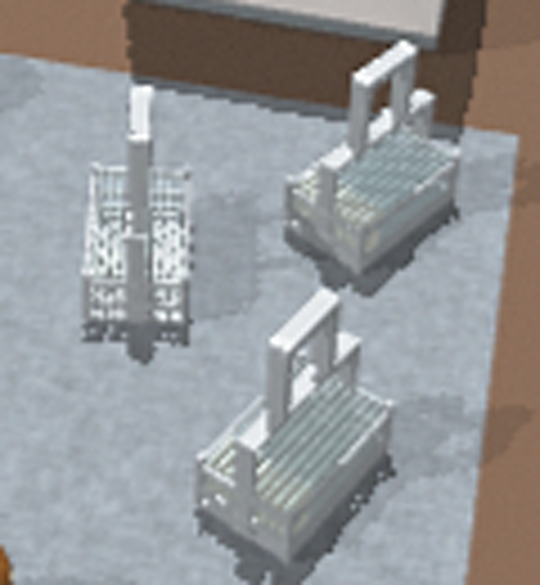

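In the crops, the rack top bars are centred at about (447,154), (149,397) and (605,434) in b. In a, the handle centre is about (384,375), the key top about (611,377), and the lid corners are (63,42), (708,76), (698,450) and (45,413).

Run:
```python
from h import *
A=lambda u,v,z:plane("top",((u+.5)/4.5-.5+340,(v+.5)/4.5-.5+230),z)
B=lambda u,v:plane("top",((u+.5)/6-.5+190,(v+.5)/6-.5+240),.1)
c=np.array([A(*p,.164) for p in((63,42),(708,76),(698,450),(45,413))])
print(c.round(4).tolist(),c.mean(0),[np.linalg.norm(c[i]-c[i-1]) for i in range(4)])
e=c[0]-c[1]+c[3]-c[2]; f=c[0]-c[3]+c[1]-c[2]
print("yaw",np.arctan2(-e[0],e[1]),np.arctan2(f[1],f[0]))
h=A(384,375,.198);k=A(611,377,.206);print("handle",h,"key",k,np.linalg.norm(h-k),A(290,370,.198),A(480,380,.198))
for n,p,q in(("A",(397,160),(498,150)),("B",(103,373),(195,418)),("C",(558,408),(652,460))):
    P,Q=B(*p),B(*q);d=P-Q;print(n,((P+Q)/2).round(4),np.linalg.norm(d),"yaw of y",np.arctan2(d[1],d[0]),"side px",proj("side",(P+Q)/2))
# bar centers in side view, crop c
C=lambda u,v:((u+.5)/4.5-.5+270,(v+.5)/4.5-.5+270)
T=lambda u,v:((u+.5)/6-.5+190,(v+.5)/6-.5+240)
for t,s in(((447,154),(141,112)),((149,397),(303,325)),((605,434),(384,66))):print(tri(T(*t),C(*s)))
print("handle side",proj("side",h),"key",proj("side",k))
```

```text
[[0.6281, 0.0281, 0.164], [0.6199, -0.2954, 0.164], [0.4337, -0.2896, 0.164], [0.4433, 0.033, 0.164]] [ 0.53124836 -0.13095194  0.164     ] [np.float64(0.18487986886164243), np.float64(0.32367371967744857), np.float64(0.18626932255215436), np.float64(0.3227616133068083)]
yaw -0.027410867769743913 -0.028956356222140153
handle [ 0.46582005 -0.1282556   0.198     ] key [ 0.46764609 -0.23576979  0.206     ] 0.1078268773013919 [ 0.46700269 -0.08289634  0.198     ] [ 0.46466305 -0.17458855  0.198     ]
A [0.5684 0.2334 0.1   ] 0.039624043355668936 yaw of y 1.697552281055205 side px [301.61158457 294.04323427]
B [0.4716 0.3455 0.1   ] 0.03997666856179352 yaw of y 1.1473414915487252 side px [337.85451421 339.55378358]
C [0.4615 0.1682 0.1   ] 0.04172815174874437 yaw of y 1.0954971629157397 side px [355.42703382 283.01430816]
(array([0.56935158, 0.23377058, 0.09878985]), np.float64(0.0008538119835235026))
(array([0.4720225 , 0.34648154, 0.09465172]), np.float64(0.001746263564177783))
(array([0.46191258, 0.16842668, 0.09642979]), np.float64(0.0007254978150633677))
handle side [371.37581921 185.23106877] key [374.83344854 166.32844262]
```

Run:
```python
from h import *
for p in((.45,.42,.3),(.56,.1,.3),(.4645,-.2388,.3)):print(tool(p,1.543))
```

```text
[array([-0.3191, -0.1233, -0.0782]), np.float64(-0.247)]
[array([-0.5118, -0.4015, -0.0777]), np.float64(-0.247)]
[array([-0.5118, -0.7535, -0.0771]), np.float64(-0.247)]
```

The manual's scale: shifts go in shares of 0.8 m and turns go in shares of 180 degrees. Converting my numbers, -0.512 m is -0.64, -0.4 m is -0.5, 2 rad is 0.6366.

```bash
R="x"; echo '[[[-0.4,-0.1538,-0.0975],0.2228,0.5],[[-0.4,-0.1538,-0.0975],0.2228,0.5],[[-0.4,-0.1538,-0.0975],0.2228,0.5],[[-0.4,-0.1538,-0.0975],0.2228,0.5],[[-0.4,-0.1538,-0.0975],0.2228,0.5],[[-0.4,-0.1538,-0.0975],0.382,0.5],[[-0.4,-0.1538,-0.0975],0.382,0.5],[[-0.4,-0.1538,-0.0975],0.382,0.5],[[-0.64,-0.5,-0.0975],0.573,0.5],[[-0.64,-0.5,-0.0975],0.573,0.5],[[-0.64,-0.5,-0.0975],0.573,0.5],[[-0.64,-0.5,-0.0975],0.573,0.5],[[-0.64,-0.5,-0.0975],0.6366,0.5],[[-0.64,-0.5,-0.0975],0.6366,0.5],[[-0.64,-0.5,-0.0975],0.6366,0.5],[[-0.64,-0.5,-0.0975],0.6366,0.5],[[-0.64,-0.5,-0.0975],0.6366,0.5],[[-0.64,-0.5,-0.0975],0.6366,0.5],[[-0.64,-0.5,-0.0975],0.6366,0.5],[[-0.64,-0.5,-0.0975],0.6366,0.5]]' | python3 inch.py 20
python3 - <<'E'
from h import *
print(ctrl.get_state()["joint_positions"]);print(tool((.4645,-.2388,.3),1.543))
E
```

```text
time: 2.1
position: [0.5603, 0.1032, 0.3004]
tool_rot: [-2.849, -1.323, 0.0]
ft_force: [-0.3, -0.6, -0.5]
grip_width: 0.497
grip_force: 0.0
[-0.70835391  0.12636623  0.53428737  1.55020906 -0.06467217  1.48296642
 -0.8732401 ]
[array([-0.3231,  0.1475,  0.0004]), np.float64(0.897)]
```

To row units: -0.323 m is -0.4038, 0.147 m is 0.1838, 0.897 rad is 0.2855.

```bash
echo '[[[-0.4038,0.1838,0],0.2855,0.4],[[-0.4038,0.1838,0],0.2855,0.4],[[-0.4038,0.1838,0],0.2855,0.4],[[-0.4038,0.1838,0],0.2855,0.4],[[-0.4038,0.1838,0],0.2855,0.4],[[-0.4038,0.1838,0],0.2855,0.4],[[-0.4038,0.1838,0],0.2855,0.4],[[-0.4038,0.1838,0],0.2855,0.4],[[-0.4038,0.1838,0],0.2855,0.4],[[-0.4038,0.1838,0],0.2855,0.4],[[-0.4038,0.1838,0.0625],0.2855,0.4],[[-0.4038,0.1838,0.0625],0.2855,0.4]]' | python3 inch.py
python3 - <<'E'
from h import *
print(ctrl.get_state()["joint_positions"]);print(tool((.4645,-.2388,.174),1.543))
t=ctrl.get_image("side");cv2.imwrite("pics/k1.png",cv2.resize(t[90:240,290:450,::-1],None,fx=4,fy=4,interpolation=2))
E
```

```text
time: 3.3
position: [0.4603, -0.2351, 0.2443]
tool_rot: [-3.137, 0.041, 0.019]
ft_force: [-0.2, 1.2, -0.3]
grip_width: 0.403
grip_force: 0.0
[-0.4115347   0.02315837  0.85420805  1.76043269 -0.01648094  1.37847995
 -1.15074497]
[array([0.0051, 0.0039, 0.0703]), np.float64(0.002)]
```

View pics/k1.png

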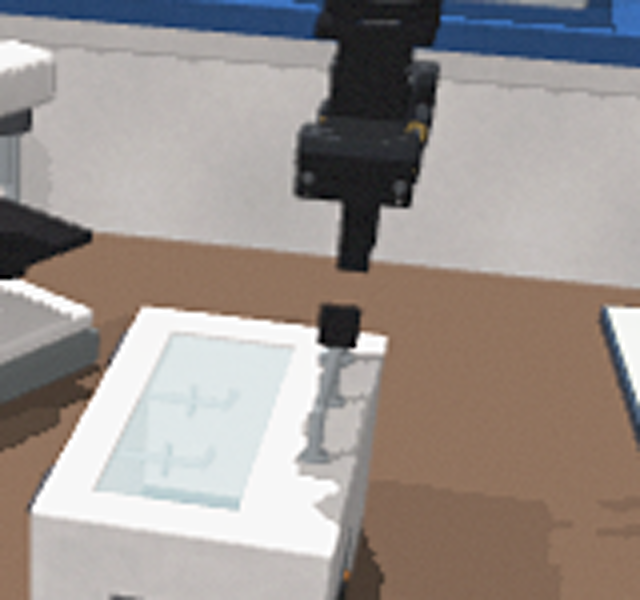

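The view shows the finger, near (355,235) in the crop, about above the key head at (340,325), and nothing is in the way. I'll let it settle and then descend.

To row units: 0.04 m is 0.05.

```bash
echo '[[[0,0,0.05],0,0.4],[[0,0,0.05],0,0.4],[[0,0,0.05],0,0.4],[[0,0,0.05],0,0.4]]' | python3 inch.py
python3 - <<'E'
from h import *
print(tool((.4645,-.2388,.174),1.543))
t=ctrl.get_image("top");i=t[230:340,340:510,::-1];cv2.imwrite("pics/k2.png",cv2.resize(i,None,fx=4.5,fy=4.5,interpolation=2))
m=(ctrl.get_image("side").max(2)<60)
print(proj("side",(.4645,-.2388,.190)))
E
```

```text
time: 3.75
position: [0.4653, -0.24, 0.2132]
tool_rot: [3.14, -0.046, 0.005]
ft_force: [-0.0, -1.6, 0.3]
grip_width: 0.403
grip_force: 0.0
[array([-0.001 , -0.0012,  0.0392]), np.float64(-0.002)]
[375.45421863 171.23401978]
```

To row units: 0.039 m is 0.0488, -0.001 m is -0.0013.

```bash
echo '[[[-0.0013,-0.0013,0.0488],0,0.4],[[-0.0013,-0.0013,0.0488],0,0.4],[[-0.0013,-0.0013,0.0488],0,0.4],[[-0.0013,-0.0013,0.0488],0,0],[[-0.0013,-0.0013,0.0488],0,0],[[-0.0013,-0.0013,0.0488],0,0],[[-0.0013,-0.0013,0.0488],0,0],[[-0.0013,-0.0013,0.0488],0,0],[[-0.0013,-0.0013,0.0488],0,0]]' | python3 inch.py 10
```

```text
time: 4.75
position: [0.4632, -0.2388, 0.1721]
tool_rot: [3.141, -0.047, 0.002]
ft_force: [0.8, 0.2, 2.9]
grip_width: 0.104
grip_force: 10.0
```

To row units: -1.6 rad is -0.5093.

```bash
echo '[[[0,0,0],-0.0477,0],[[0,0,0],-0.0955,0],[[0,0,0],-0.1432,0],[[0,0,0],-0.191,0],[[0,0,0],-0.2387,0],[[0,0,0],-0.2865,0],[[0,0,0],-0.3342,0],[[0,0,0],-0.382,0],[[0,0,0],-0.4297,0],[[0,0,0],-0.4775,0],[[0,0,0],-0.5093,0],[[0,0,0],-0.5157,0],[[0,0,0],-0.5157,0],[[0,0,0],-0.5157,0],[[0,0,0],-0.5157,0]]' | python3 inch.py 20; python3 -c "
from h import *
s=ctrl.get_state();print(s['torque'],s['joint_positions'])"
```

```text
time: 6.25
position: [0.467, -0.2428, 0.1723]
tool_rot: [2.193, 2.23, 0.002]
ft_force: [12.8, -9.5, -10.6]
grip_width: 0.111
grip_force: 20.0
[-2.26851928 -2.86000707 -0.47026717] [-0.29803505  0.0843306   0.76754612  1.85931137 -0.05971588  1.20848927
  0.50473377]
```

To row units: -0.13 m is -0.1625, -0.1 m is -0.125.

```bash
echo '[[[0,0,0],0,0.4],[[0,0,0],0,0.4],[[0,0,0],0,0.4],[[0,0,-0.0625],0,0.4],[[0,0,-0.125],0,0.4],[[0,0,-0.1625],0,0.4],[[0,0,-0.1625],0,0.4],[[0,0,-0.1625],0,0.4],[[0,0,-0.1625],0,0.4]]' | python3 inch.py
python3 - <<'E'
from h import *
h=(.4657,-.1288)
print(tool((*h,.30),-.028),tool((*h,.181),-.028))
t=ctrl.get_image("side");cv2.imwrite("pics/k3.png",cv2.resize(t[90:240,290:450,::-1],None,fx=4,fy=4,interpolation=2))
E
```

```text
time: 7.15
position: [0.4618, -0.2381, 0.2999]
tool_rot: [-2.198, -2.241, 0.002]
ft_force: [0.3, -0.7, 0.0]
grip_width: 0.399
grip_force: 0.0
[array([0.1092, 0.006 , 0.    ]), np.float64(0.047)] [array([0.109 , 0.0063, 0.119 ]), np.float64(0.047)]
```

View pics/k3.png

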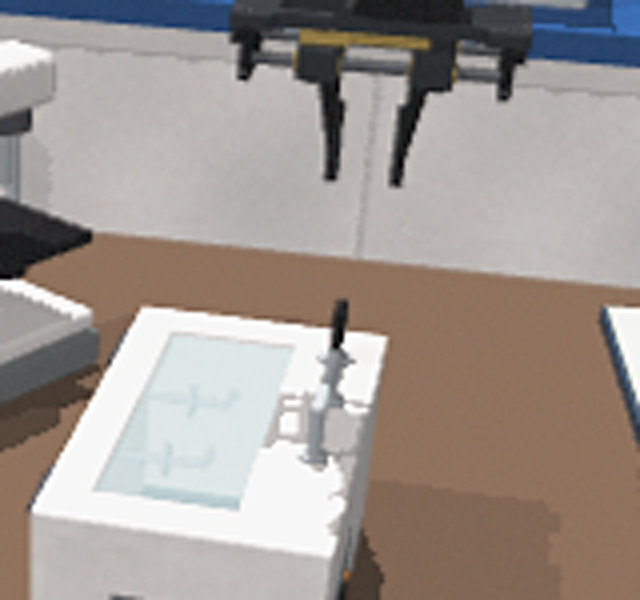

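The key head at (340,325) is now seen edge-on, so it has turned. Next is the handle.

To row units: 0.119 m is 0.1488, 0.109 m is 0.1363, 0.047 rad is 0.015.

```bash
echo '[[[0.0625,0,0],0.015,0.5],[[0.1363,0.0075,0],0.015,0.5],[[0.1363,0.0075,0],0.015,0.5],[[0.1363,0.0075,0.0625],0.015,0.5],[[0.1363,0.0075,0.125],0.015,0.5],[[0.1363,0.0075,0.1488],0.015,0.5],[[0.1363,0.0075,0.1488],0.015,0.5],[[0.1363,0.0075,0.1488],0.015,0],[[0.1363,0.0075,0.1488],0.015,0],[[0.1363,0.0075,0.1488],0.015,0],[[0.1363,0.0075,0.1488],0.015,0],[[0.1363,0.0075,0.1488],0.015,0],[[0.1363,0.0075,0.1488],0.015,0]]' | python3 inch.py 10
python3 - <<'E'
from h import *
s=ctrl.get_state();T=R.from_rotvec(s["tool_rot"])
for th in np.linspace(0,1.6,17):
    a=np.arctan2(.048,-.158);r=np.hypot(.048,.158)
    d=R.from_rotvec([0,0,-.028]).apply([r*np.cos(a-th)-r*np.cos(a),0,r*np.sin(a-th)-r*np.sin(a)])
    print(round(th,1),T.inv().apply(d).round(3))
E
```

```text
time: 8.5
position: [0.4653, -0.1296, 0.183]
tool_rot: [-2.251, -2.188, 0.002]
ft_force: [-3.7, 0.5, 6.0]
grip_width: 0.108
grip_force: 10.0
0.0 [0. 0. 0.]
0.1 [ 0.     0.006 -0.016]
0.2 [ 0.     0.013 -0.03 ]
0.3 [ 0.     0.021 -0.045]
0.4 [ 0.     0.031 -0.058]
0.5 [ 0.     0.042 -0.07 ]
0.6 [ 0.     0.054 -0.081]
0.7 [ 0.     0.068 -0.091]
0.8 [ 0.     0.082 -0.099]
0.9 [ 0.     0.097 -0.106]
1.0 [ 0.     0.113 -0.111]
1.1 [ 0.     0.129 -0.115]
1.2 [ 0.     0.145 -0.117]
1.3 [ 0.     0.162 -0.118]
1.4 [ 0.     0.178 -0.116]
1.5 [ 0.     0.194 -0.114]
1.6 [ 0.     0.21  -0.109]
```

To row units: 0.208 m is 0.26, 0.194 m is 0.2425.

```bash
echo '[[[0,0.0075,-0.02],0,0],[[0,0.0163,-0.0375],0,0],[[0,0.0263,-0.0563],0,0],[[0,0.0388,-0.0725],0,0],[[0,0.0525,-0.0875],0,0],[[0,0.0675,-0.1013],0,0],[[0,0.085,-0.1138],0,0],[[0,0.1025,-0.1238],0,0],[[0,0.1213,-0.1325],0,0],[[0,0.1413,-0.1388],0,0],[[0,0.1613,-0.1438],0,0],[[0,0.1813,-0.1463],0,0],[[0,0.2025,-0.1475],0,0],[[0,0.2225,-0.145],0,0],[[0,0.2425,-0.1425],0,0],[[0,0.26,-0.1375],0,0],[[0,0.26,-0.1375],0,0],[[0,0.26,-0.1375],0,0]]' | python3 inch.py 15
python3 - <<'E'
from h import *
p=ctrl.get_state()["position"];x=p[0]-.6237;z=p[2]+.019-.15-.004
print(np.arctan2(.048,-.158)-np.arctan2(z,x))
t=ctrl.get_image("side");cv2.imwrite("pics/k4.png",cv2.resize(t[50:270,260:480,::-1],None,fx=2.7,fy=2.7,interpolation=2))
E
```

```text
time: 10.3
position: [0.6754, -0.1358, 0.2923]
tool_rot: [2.251, 2.189, 0.001]
ft_force: [3.0, -2.4, -0.7]
grip_width: 0.107
grip_force: 15.0
1.5935258436645425
```

View pics/k4.png

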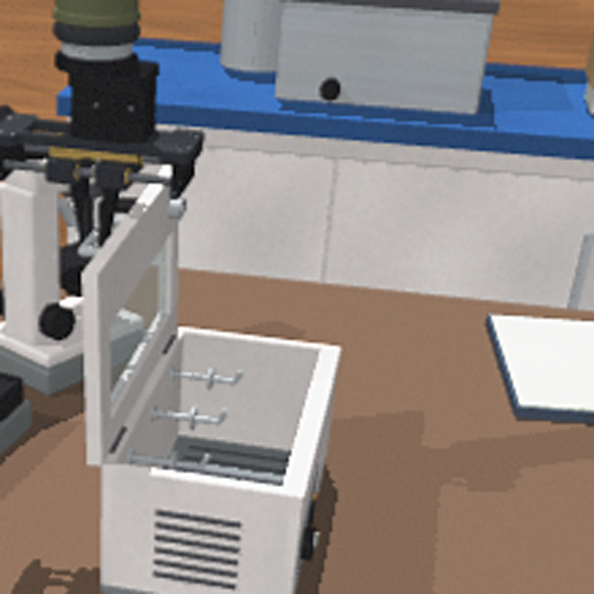

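The lid is upright with its handle in the fingers, and the pegs are visible inside. I'll release slightly, lift, and locate the pegs and racks.

To row units: 0.45 m is 0.5625, -0.15 m is -0.1875.

```bash
echo '[[[0,0,0],0,0.24],[[0,0,0],0,0.24],[[0,0,0],0,0.24],[[0,0,-0.0625],0,0.24],[[0,0,-0.125],0,0.24],[[0,0,-0.1875],0,0.24],[[0,0,-0.1875],0,0.24],[[0,0,-0.1875],0,0.6],[[0.0625,-0.0375,-0.1875],0,0.6],[[0.125,-0.075,-0.1875],0,0.6],[[0.1875,-0.1125,-0.1875],0,0.6],[[0.25,-0.15,-0.1875],0,0.6],[[0.3125,-0.175,-0.1875],0,0.6],[[0.375,-0.175,-0.1875],0,0.6],[[0.4375,-0.175,-0.1875],0,0.6],[[0.5,-0.175,-0.1875],0,0.6],[[0.5625,-0.175,-0.1875],0,0.6],[[0.5625,-0.175,-0.1875],0,0.6],[[0.5625,-0.175,-0.1875],0,0.6]]' | python3 inch.py
python3 - <<'E'
from h import *
s=ctrl.get_state();print(s["joint_positions"])
t=ctrl.get_image("top")[...,::-1];cv2.imwrite("pics/top2f.png",t);g=ctrl.get_image("side")[...,::-1];cv2.imwrite("pics/side2f.png",g)
cv2.imwrite("pics/top2.png",cv2.resize(t[230:340,340:510],None,fx=4.5,fy=4.5,interpolation=2))
cv2.imwrite("pics/side2.png",cv2.resize(g[160:360,280:400],None,fx=3,fy=3,interpolation=2))
E
```

```text
time: 12.25
position: [0.544, 0.3257, 0.438]
tool_rot: [-2.238, -2.2, 0.009]
ft_force: [-0.4, 0.6, -1.0]
grip_width: 0.603
grip_force: 0.0
[-0.89555271  0.30387037  0.45129963  1.07897752 -0.13611083  1.7924098
 -0.50879701]
```

View pics/top2.png

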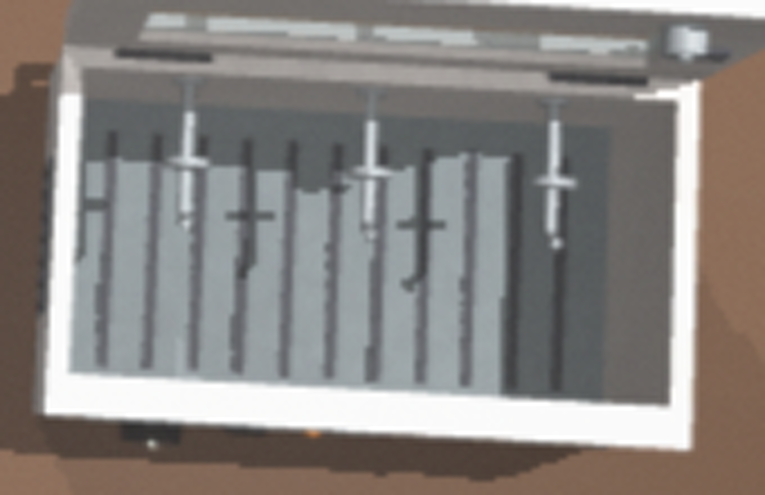

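View pics/side2.png

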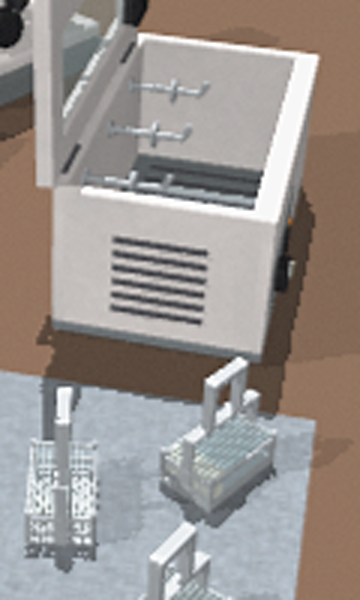

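The three pegs in the top crop have their discs at (189,162), (371,174) and (555,182) and their tips at (187,222), (371,233) and (555,243). The side crop shows the racks still standing by the front-left corner.

```bash
cat >> h.py <<'E'
RK=dict(A=(.5684,.2334),B=(.4716,.3455),C=(.4615,.1682))
def changed(names="ABC"):
    """share of pixels changed near each rack since the start, both views"""
    for n in("top","side"):
        a=cv2.imread(f"pics/{n}0.png").astype(int);b=ctrl.get_image(n)[...,::-1].astype(int)
        for k in names:
            u,v=proj(n,(*RK[k],.05)).astype(int);w=np.s_[v-22:v+22,u-22:u+22]
            print(n,k,round(float((abs(a[w]-b[w]).max(2)>40).mean()),3))
E
python3 - <<'E'
from h import *
A=lambda u,v,z:plane("top",((u+.5)/4.5-.5+340,(v+.5)/4.5-.5+230),z)
o=np.array([.5312,-.131,0]);Y=R.from_rotvec([0,0,-.028]).inv()
for d,t in(((189,162),(187,222)),((371,174),(371,233)),((555,182),(555,243))):
    print("disc",Y.apply(A(*d,.124)-o).round(4),"tip",Y.apply(A(*t,.138)-o).round(4))
for y in(.094,0,-.094):print("peg",o+Y.inv().apply([.0255,y,0]))
# racks: bar candidates
changed()
for k,y in(("A",1.698),("B",1.147),("C",1.0955)):print(k,tool((*RK[k],.28),y))
E
```

```text
disc [0.0395 0.0922 0.124 ] tip [0.0076 0.0932 0.138 ]
disc [ 0.0385 -0.0015  0.124 ] tip [ 0.0072 -0.0003  0.138 ]
disc [ 0.0396 -0.0961  0.124 ] tip [ 0.0073 -0.0938  0.138 ]
peg [ 0.55932166 -0.03775075  0.        ]
peg [ 0.55669    -0.13171391  0.        ]
peg [ 0.55405835 -0.22567706  0.        ]
top A 0.0
top B 0.37
top C 0.0
side A 0.062
side B 0.0
side C 0.027
A [array([-0.0825,  0.0239,  0.1619]), np.float64(1.414)]
B [array([ 0.0267, -0.0762,  0.1618]), np.float64(-1.177)]
C [array([-0.1508, -0.081 ,  0.1621]), np.float64(-1.125)]
```

To row units: 0.16 m is 0.2, -0.081 m is -0.1013, 2.017 rad is 0.642.

```bash
echo '[[[-0.1875,-0.1013,0.2],0.642,0.65],[[-0.1875,-0.1013,0.2],0.642,0.65],[[-0.1875,-0.1013,0.2],0.642,0.65],[[-0.1875,-0.1013,0.2],0.642,0.65],[[-0.1875,-0.1013,0.2],0.642,0.65],[[-0.1875,-0.1013,0.2],0.642,0.65],[[-0.1875,-0.1013,0.2],0.642,0.65],[[-0.1875,-0.1013,0.2],0.642,0.65],[[-0.1875,-0.1013,0.2],0.642,0.65],[[-0.1875,-0.1013,0.2],0.642,0.65],[[-0.1875,-0.1013,0.2],0.642,0.65],[[-0.1875,-0.1013,0.2],0.642,0.65],[[-0.1875,-0.1013,0.2],0.642,0.65],[[-0.1875,-0.1013,0.2],0.642,0.65],[[-0.1875,-0.1013,0.2],0.642,0.65],[[-0.1875,-0.1013,0.2],0.642,0.65]]' | python3 inch.py
python3 - <<'E'
from h import *
changed("C");print(tool((*RK["C"],.066),1.0955),ctrl.get_state()["joint_positions"])
E
```

```text
time: 14.05
position: [0.4619, 0.1695, 0.2826]
tool_rot: [-3.053, 0.738, 0.0]
ft_force: [-0.8, 0.1, 0.5]
grip_width: 0.653
grip_force: 0.0
top C 0.837
side C 0.027
[array([0.0005, 0.002 , 0.2166]), np.float64(0.001)] [-0.8998638  -0.06071373  0.47492538  1.75152353  0.02757299  1.44386068
 -2.47388809]
```

To row units: 0.216 m is 0.27, 0.2 m is 0.25.

```bash
echo '[[[0,0.0013,0.0625],0,0.65],[[0,0.0013,0.125],0,0.65],[[0,0.0013,0.1875],0,0.65],[[0,0.0013,0.25],0,0.65],[[0,0.0013,0.27],0,0.65],[[0,0.0013,0.27],0,0.65],[[0,0.0013,0.27],0,0.65],[[0,0.0013,0.27],0,0.3],[[0,0.0013,0.27],0,0.3],[[0,0.0013,0.27],0,0.3],[[0,0.0013,0.27],0,0.3],[[0,0.0013,0.27],0,0.3],[[0,0.0013,0.27],0,0.3]]' | python3 inch.py 20
```

```text
time: 15.45
position: [0.4623, 0.1701, 0.0678]
tool_rot: [-3.052, 0.738, -0.002]
ft_force: [-1.4, -0.8, 6.6]
grip_width: 0.456
grip_force: 20.0
```

To row units: -0.24 m is -0.3, -0.2 m is -0.25.

```bash
echo '[[[0,0,-0.025],0,0.3],[[0,0,-0.0625],0,0.3],[[0,0,-0.125],0,0.3],[[0,0,-0.1875],0,0.3],[[0,0,-0.25],0,0.3],[[0,0,-0.3],0,0.3],[[0,0,-0.3],0,0.3]]' | python3 inch.py
python3 - <<'E'
from h import *
for p in((.55,.12,.30),(.55,0,.3),(.506,-.2243,.30)):print(tool(p,1.543))
E
```

```text
time: 16.15
position: [0.4642, 0.1709, 0.3127]
tool_rot: [-3.046, 0.736, -0.012]
ft_force: [0.1, -0.1, -1.8]
grip_width: 0.458
grip_force: 20.0
[array([0.0995, 0.0062, 0.0132]), np.float64(-0.446)]
[array([0.1543, 0.113 , 0.0124]), np.float64(-0.446)]
[array([0.2176, 0.3326, 0.0106]), np.float64(-0.446)]
```

To row units: 0.333 m is 0.4163, 0.17 m is 0.2125, -0.31 rad is -0.0987.

```bash
echo '[[[0.0125,0.0188,0],-0.0095,0.3],[[0.0375,0.0563,0],-0.0191,0.3],[[0.0625,0.0938,0],-0.0318,0.3],[[0.0875,0.1338,0],-0.0446,0.3],[[0.1125,0.1725,0],-0.0573,0.3],[[0.1375,0.2113,0],-0.07,0.3],[[0.1625,0.25,0],-0.0859,0.3],[[0.1875,0.2875,0],-0.0987,0.3],[[0.2125,0.325,0],-0.1114,0.3],[[0.2375,0.3625,0],-0.1273,0.3],[[0.2563,0.3938,0],-0.1369,0.3],[[0.2688,0.4125,0],-0.142,0.3],[[0.2725,0.4163,0],-0.142,0.3],[[0.2725,0.4163,0],-0.142,0.3],[[0.2725,0.4163,0],-0.142,0.3],[[0.2725,0.4163,0],-0.142,0.3]]' | python3 inch.py
python3 - <<'E'
from h import *
# eye underside target z .147 -> TCP .147-.0252
for p in((.506,-.2243,.122),(.5535,-.2257,.122),(.5535,-.2257,.101)):print(tool(p,1.543))
E
```

```text
time: 17.75
position: [0.5037, -0.2243, 0.3063]
tool_rot: [-3.14, 0.041, 0.0]
ft_force: [-0.1, -0.4, -2.5]
grip_width: 0.459
grip_force: 20.0
[array([2.300e-03, 1.000e-04, 1.843e-01]), np.float64(0.002)]
[array([0.0498, 0.0003, 0.1843]), np.float64(0.002)]
[array([0.0498, 0.0003, 0.2053]), np.float64(0.002)]
```

To row units: 0.184 m is 0.23, 0.17 m is 0.2125.

```bash
echo '[[[0,0,0.05],0,0.3],[[0,0,0.1],0,0.3],[[0,0,0.15],0,0.3],[[0,0,0.1875],0,0.3],[[0,0,0.2125],0,0.3],[[0,0,0.23],0,0.3],[[0,0,0.23],0,0.3],[[0,0,0.23],0,0.3]]' | python3 inch.py
python3 - <<'E'
from h import *
print(tool((.5535,-.2257,.122),1.543))
g=ctrl.get_image("side")[...,::-1];cv2.imwrite("pics/in1.png",cv2.resize(g[120:270,290:420],None,fx=4.5,fy=4,interpolation=2))
E
```

```text
time: 18.55
position: [0.5041, -0.2258, 0.1233]
tool_rot: [3.141, -0.043, 0.002]
ft_force: [0.7, -0.3, -1.4]
grip_width: 0.455
grip_force: 20.0
[array([ 0.0494, -0.0015,  0.0014]), np.float64(0.0)]
```

View pics/in1.png

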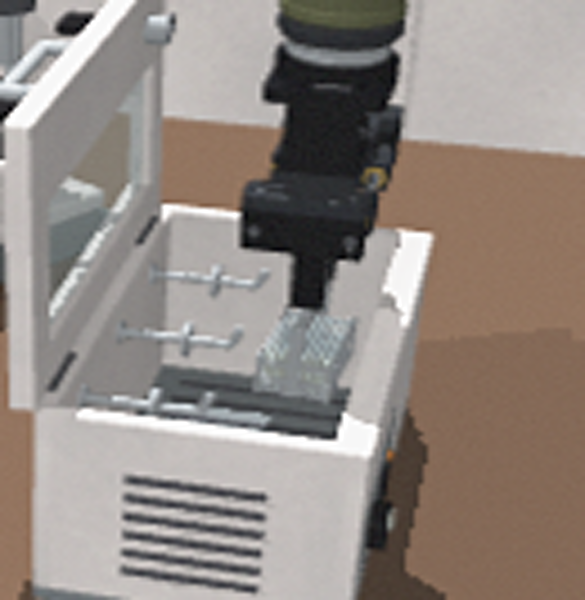

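The rack is inside the box at about (305,350), level and in front of peg 3. I'll slide it in and lower it.

The manual's scale: shifts go in shares of 0.8 m and turns go in shares of 180 degrees. Converting my numbers, 0.0485 m is 0.0606, 0.045 m is 0.0563.

```bash
echo '[[[0.0188,0,0],0,0.3],[[0.0375,0,0],0,0.3],[[0.0563,0,0],0,0.3],[[0.0606,0,0],0,0.3],[[0.0606,0,0],0,0.3],[[0.0606,0,0],0,0.3]]' | python3 inch.py; echo '[[[0,0,0.0075],0,0.3],[[0,0,0.015],0,0.3],[[0,0,0.0225],0,0.3],[[0,0,0.025],0,0.3],[[0,0,0.025],0,0.3],[[0,0,0.025],0,0.3]]' | python3 inch.py
```

```text
time: 19.2
position: [0.5514, -0.2277, 0.123]
tool_rot: [-3.141, 0.045, -0.0]
ft_force: [0.7, -0.4, -1.5]
grip_width: 0.456
grip_force: 20.0
time: 19.8
position: [0.552, -0.2274, 0.1025]
tool_rot: [3.141, -0.044, 0.0]
ft_force: [0.7, 0.5, -1.6]
grip_width: 0.459
grip_force: 20.0
```

To row units: 0.003 m is 0.0038, 0.002 m is 0.0025.

```bash
echo '[[[0,0,0.0025],0,0.3],[[0,0,0.0038],0,0.3],[[0,0,0.0038],0,0.3],[[0,0,0.0038],0,0.3]]' | python3 inch.py
```

```text
time: 20.2
position: [0.5525, -0.2276, 0.1014]
tool_rot: [-3.141, 0.044, -0.002]
ft_force: [-3.5, 2.0, 9.8]
grip_width: 0.457
grip_force: 20.0
```

To row units: -0.21 m is -0.2625, -0.2 m is -0.25.

```bash
echo '[[[0,0,-0.0013],0,0.5],[[0,0,-0.0013],0,0.55],[[0,0,-0.0013],0,0.6],[[0,0,-0.0013],0,0.6],[[0,0,-0.025],0,0.6],[[0,0,-0.0625],0,0.6],[[0,0,-0.125],0,0.6],[[0,0,-0.1875],0,0.6],[[0,0,-0.25],0,0.6],[[0,0,-0.2625],0,0.6],[[0,0,-0.2625],0,0.6]]' | python3 inch.py
python3 - <<'E'
from h import *
changed("AB")
print(tool((*RK["A"],.31),1.698))
g=ctrl.get_image("side")[...,::-1];cv2.imwrite("pics/h1s.png",g);t=ctrl.get_image("top")[...,::-1];cv2.imwrite("pics/h1t.png",t)
a=cv2.resize(g[160:350,280:400],None,fx=3,fy=3,interpolation=2);b=cv2.resize(t[230:340,180:500],None,fx=1.3,fy=1.3,interpolation=2)
cv2.imwrite("pics/h1.png",np.hstack([a,cv2.copyMakeBorder(b,0,a.shape[0]-b.shape[0],0,0,0)]))
E
```

```text
time: 21.3
position: [0.5528, -0.228, 0.3115]
tool_rot: [3.141, -0.044, 0.006]
ft_force: [-0.1, -0.1, 0.1]
grip_width: 0.607
grip_force: 0.0
top A 0.0
top B 0.0
side A 0.062
side B 0.002
[array([ 0.004 , -0.4606, -0.0016]), np.float64(-0.155)]
```

View pics/h1.png

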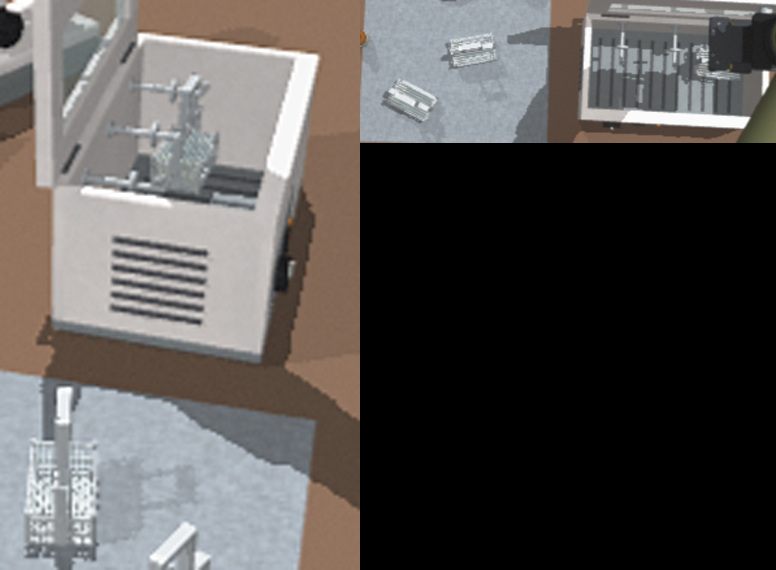

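Rack C hangs upright on peg 3 (its hanger is around (190,90) in the crop), and racks A and B have not moved. Next is rack A.

To row units: -0.46 m is -0.575, 0.004 m is 0.005, -0.155 rad is -0.0493.

```bash
echo '[[[0.005,-0.575,0],-0.0493,0.6],[[0.005,-0.575,0],-0.0493,0.6],[[0.005,-0.575,0],-0.0493,0.6],[[0.005,-0.575,0],-0.0493,0.6],[[0.005,-0.575,0],-0.0493,0.6],[[0.005,-0.575,0],-0.0493,0.6],[[0.005,-0.575,0],-0.0493,0.65],[[0.005,-0.575,0],-0.0493,0.65],[[0.005,-0.575,0],-0.0493,0.65],[[0.005,-0.575,0],-0.0493,0.65],[[0.005,-0.575,0],-0.0493,0.65],[[0.005,-0.575,0],-0.0493,0.65]]' | python3 inch.py
python3 - <<'E'
from h import *
changed("AB");print(tool((*RK["A"],.068),1.698),ctrl.get_state()["joint_positions"])
E
```

```text
time: 22.7
position: [0.5688, 0.2303, 0.3084]
tool_rot: [3.133, 0.196, -0.002]
ft_force: [0.3, -0.8, 0.1]
grip_width: 0.649
grip_force: 0.0
top A 0.768
top B 0.642
side A 0.062
side B 0.073
[array([-0.0004, -0.0043,  0.2415]), np.float64(-0.004)] [-1.00781665  0.25372633  0.72041553  1.42959596 -0.16590926  1.52059564
 -1.74303827]
```

To row units: 0.13 m is 0.1625, -0.001 m is -0.0013.

```bash
echo '[[[0,-0.0013,0.0625],0,0.65],[[0,-0.0013,0.125],0,0.65],[[0,-0.0013,0.1625],0,0.65],[[0,-0.0013,0.1625],0,0.65],[[0,-0.0013,0.1625],0,0.65]]' | python3 inch.py
python3 - <<'E'
from h import *
print(tool((*RK["A"],.068),1.698))
E
```

```text
time: 23.3
position: [0.5694, 0.232, 0.1807]
tool_rot: [-3.135, -0.196, -0.001]
ft_force: [-0.6, -0.1, -0.1]
grip_width: 0.65
grip_force: 0.0
[array([-0.001 , -0.0015,  0.1127]), np.float64(-0.003)]
```

```bash
echo '[[[-0.0013,-0.0013,0.0625],0,0.65],[[-0.0013,-0.0013,0.125],0,0.65],[[-0.0013,-0.0013,0.1413],0,0.65],[[-0.0013,-0.0013,0.1413],0,0.65],[[-0.0013,-0.0013,0.1413],0,0.3],[[-0.0013,-0.0013,0.1413],0,0.3],[[-0.0013,-0.0013,0.1413],0,0.3],[[-0.0013,-0.0013,0.1413],0,0.3],[[-0.0013,-0.0013,0.1413],0,0.3],[[-0.0013,-0.0013,0.1413],0,0.3]]' | python3 inch.py 20;  echo '[[[0,0,-0.025],0,0.3],[[0,0,-0.0625],0,0.3],[[0,0,-0.125],0,0.3],[[0,0,-0.1875],0,0.3],[[0,0,-0.25],0,0.3],[[0,0,-0.3],0,0.3],[[0,0,-0.3],0,0.3],[[0,0,-0.3],0,0.3]]' | python3 inch.py
python3 - <<'E'
from h import *
print(tool((.5087,-.1304,.30),1.543))
E
```

```text
time: 24.3
position: [0.5693, 0.2348, 0.069]
tool_rot: [-3.133, -0.199, -0.005]
ft_force: [-0.4, -0.1, 7.5]
grip_width: 0.46
grip_force: 20.0
time: 25.1
position: [0.5679, 0.2342, 0.3075]
tool_rot: [-3.134, -0.199, -0.003]
ft_force: [-0.3, 0.1, -1.9]
grip_width: 0.457
grip_force: 20.0
[array([-0.1048,  0.3542,  0.0069]), np.float64(0.154)]
```

To row units: 0.354 m is 0.4425, 0.345 m is 0.4313, 0.154 rad is 0.049.

```bash
echo '[[[-0.005,0.0188,0],0.0032,0.3],[[-0.0163,0.0563,0],0.0064,0.3],[[-0.0288,0.1,0],0.0127,0.3],[[-0.0425,0.1438,0],0.0191,0.3],[[-0.055,0.1875,0],0.0223,0.3],[[-0.0688,0.2313,0],0.0286,0.3],[[-0.0813,0.275,0],0.0318,0.3],[[-0.0938,0.3188,0],0.0382,0.3],[[-0.1075,0.3625,0],0.0414,0.3],[[-0.12,0.4063,0],0.0462,0.3],[[-0.1275,0.4313,0],0.049,0.3],[[-0.1313,0.4425,0],0.049,0.3],[[-0.1313,0.4425,0],0.049,0.3],[[-0.1313,0.4425,0],0.049,0.3],[[-0.1313,0.4425,0],0.049,0.3]]' | python3 inch.py
python3 - <<'E'
from h import *
for p in((.5087,-.1304,.123),(.5560,-.1317,.123)):print(tool(p,1.543))
E
```

```text
time: 26.6
position: [0.5085, -0.1283, 0.3061]
tool_rot: [-3.141, 0.038, 0.001]
ft_force: [0.1, 0.4, -2.2]
grip_width: 0.456
grip_force: 20.0
[array([0.0004, 0.0022, 0.1831]), np.float64(0.004)]
[array([0.0478, 0.0023, 0.183 ]), np.float64(0.004)]
```

To row units: 0.182 m is 0.2275, 0.17 m is 0.2125, 0.004 rad is 0.0013.

```bash
echo '[[[0,0.0013,0.05],0.0013,0.3],[[0,0.0013,0.1],0.0013,0.3],[[0,0.0013,0.15],0.0013,0.3],[[0,0.0013,0.1875],0.0013,0.3],[[0,0.0013,0.2125],0.0013,0.3],[[0,0.0013,0.2275],0.0013,0.3],[[0,0.0013,0.2275],0.0013,0.3],[[0,0.0013,0.2275],0.0013,0.3]]' | python3 inch.py
python3 - <<'E'
from h import *
print(tool((.5555,-.1317,.123),1.543))
E
```

```text
time: 27.4
position: [0.509, -0.1309, 0.1253]
tool_rot: [3.141, -0.047, 0.002]
ft_force: [-0.0, -0.6, -0.3]
grip_width: 0.456
grip_force: 20.0
[array([ 0.0465, -0.0006,  0.0023]), np.float64(-0.002)]
```

To row units: 0.046 m is 0.0575, 0.043 m is 0.0538.

```bash
echo '[[[0.0188,0,0.0013],0,0.3],[[0.0375,0,0.0013],0,0.3],[[0.0538,0,0.0013],0,0.3],[[0.0575,0,0.0013],0,0.3],[[0.0575,0,0.0013],0,0.3],[[0.0575,0,0.0013],0,0.3]]' | python3 inch.py; echo '[[[0,0,0.0075],0,0.3],[[0,0,0.015],0,0.3],[[0,0,0.0225],0,0.3],[[0,0,0.025],0,0.3],[[0,0,0.0263],0,0.3],[[0,0,0.0275],0,0.3],[[0,0,0.0275],0,0.3]]' | python3 inch.py
```

```text
time: 28.0
position: [0.5539, -0.1328, 0.124]
tool_rot: [-3.141, 0.049, -0.001]
ft_force: [-0.1, -0.2, -0.9]
grip_width: 0.457
grip_force: 20.0
time: 28.7
position: [0.5539, -0.1324, 0.1027]
tool_rot: [-3.14, 0.049, 0.002]
ft_force: [-4.7, 2.8, 9.5]
grip_width: 0.457
grip_force: 20.0
```

Contact at the expected height; release and go for B.

To row units: -0.21 m is -0.2625, -0.2 m is -0.25.

```bash
echo '[[[0,0,-0.0013],0,0.5],[[0,0,-0.0013],0,0.55],[[0,0,-0.0013],0,0.6],[[0,0,-0.0013],0,0.6],[[0,0,-0.025],0,0.6],[[0,0,-0.0625],0,0.6],[[0,0,-0.125],0,0.6],[[0,0,-0.1875],0,0.6],[[0,0,-0.25],0,0.6],[[0,0,-0.2625],0,0.6],[[0,0,-0.2625],0,0.6]]' | python3 inch.py
python3 - <<'E'
from h import *
changed("B");print(tool((*RK["B"],.31),1.147))
t=ctrl.get_image("top")[...,::-1];cv2.imwrite("pics/h2t.png",t);cv2.imwrite("pics/h2s.png",ctrl.get_image("side")[...,::-1])
E
```

```text
time: 29.8
position: [0.5553, -0.1331, 0.3134]
tool_rot: [-3.141, 0.049, -0.006]
ft_force: [0.3, 1.3, -0.2]
grip_width: 0.6
grip_force: 0.0
top B 0.0
side B 0.005
[array([-0.0969, -0.4751,  0.0005]), np.float64(0.393)]
```

To row units: -0.475 m is -0.5938, -0.25 m is -0.3125, -2.749 rad is -0.875.

```bash
echo '[[[0,-0.0625,0],-0.0477,0.6],[[0,-0.125,0],-0.0955,0.6],[[0,-0.1875,0],-0.1432,0.6],[[0,-0.25,0],-0.191,0.6],[[0,-0.25,0],-0.2387,0.6],[[0,-0.25,0],-0.2865,0.6],[[0,-0.3125,0],-0.3342,0.6],[[0,-0.3125,0],-0.382,0.6],[[0,-0.35,0],-0.4297,0.6],[[0,-0.375,0],-0.4775,0.6],[[-0.025,-0.4,0],-0.5252,0.6],[[-0.05,-0.4375,0],-0.573,0.6],[[-0.075,-0.475,0],-0.6207,0.6],[[-0.1,-0.525,0],-0.6685,0.65],[[-0.1213,-0.5625,0],-0.7162,0.65],[[-0.1213,-0.5938,0],-0.7639,0.65],[[-0.1213,-0.5938,0],-0.8117,0.65],[[-0.1213,-0.5938,0],-0.8594,0.65],[[-0.1213,-0.5938,0],-0.875,0.65],[[-0.1213,-0.5938,0],-0.875,0.65]]' | python3 inch.py
python3 - <<'E'
from h import *
print(tool((*RK["B"],.068),1.147),ctrl.get_state()["joint_positions"]);changed("B")
E
```

```text
time: 32.0
position: [0.4715, 0.3448, 0.3096]
tool_rot: [-0.66, -3.07, 0.004]
ft_force: [-0.3, 0.2, -0.5]
grip_width: 0.65
grip_force: 0.0
[array([-1.000e-04,  1.400e-03,  2.416e-01]), np.float64(0.0)] [-1.0734481   0.15855676  0.45486007  1.49441401 -0.06899997  1.50788116
  0.52808968]
top B 0.678
side B 0.002
```

To row units: 0.241 m is 0.3013, 0.24 m is 0.3.

```bash
echo '[[[0,0.0013,0.0625],0,0.65],[[0,0.0013,0.125],0,0.65],[[0,0.0013,0.1875],0,0.65],[[0,0.0013,0.25],0,0.65],[[0,0.0013,0.3],0,0.65],[[0,0.0013,0.3013],0,0.65],[[0,0.0013,0.3013],0,0.65],[[0,0.0013,0.3013],0,0.3],[[0,0.0013,0.3013],0,0.3],[[0,0.0013,0.3013],0,0.3],[[0,0.0013,0.3013],0,0.3],[[0,0.0013,0.3013],0,0.3],[[0,0.0013,0.3013],0,0.3]]' | python3 inch.py 20;  echo '[[[0,0,-0.025],0,0.3],[[0,0,-0.0625],0,0.3],[[0,0,-0.125],0,0.3],[[0,0,-0.1875],0,0.3],[[0,0,-0.25],0,0.3],[[0,0,-0.3],0,0.3],[[0,0,-0.3],0,0.3],[[0,0,-0.3],0,0.3]]' | python3 inch.py
python3 - <<'E'
from h import *
print(tool((.5113,-.0364,.30),1.543))
E
```

```text
time: 33.4
position: [0.4735, 0.3468, 0.0726]
tool_rot: [0.661, 3.07, 0.004]
ft_force: [-1.3, -1.0, 6.3]
grip_width: 0.454
grip_force: 20.0
time: 34.2
position: [0.4726, 0.3461, 0.3112]
tool_rot: [0.661, 3.071, 0.002]
ft_force: [-0.7, -0.2, -3.2]
grip_width: 0.46
grip_force: 20.0
[array([-0.1926, -0.3328,  0.0107]), np.float64(-0.396)]
```

To row units: -0.333 m is -0.4163, -0.318 m is -0.3975, -0.396 rad is -0.1261.

```bash
echo '[[[-0.01,-0.0175,0],-0.0064,0.3],[[-0.03,-0.0525,0],-0.0159,0.3],[[-0.0525,-0.0913,0],-0.0286,0.3],[[-0.075,-0.13,0],-0.0414,0.3],[[-0.0975,-0.1688,0],-0.0541,0.3],[[-0.12,-0.2075,0],-0.0668,0.3],[[-0.1425,-0.2463,0],-0.0796,0.3],[[-0.165,-0.285,0],-0.0891,0.3],[[-0.1875,-0.3238,0],-0.1019,0.3],[[-0.21,-0.3625,0],-0.1114,0.3],[[-0.23,-0.3975,0],-0.121,0.3],[[-0.2413,-0.4163,0],-0.1261,0.3],[[-0.2413,-0.4163,0],-0.1261,0.3],[[-0.2413,-0.4163,0],-0.1261,0.3],[[-0.2413,-0.4163,0],-0.1261,0.3]]' | python3 inch.py
python3 - <<'E'
from h import *
for p in((.5113,-.0364,.127),(.558,-.0378,.127)):print(tool(p,1.543))
print(ctrl.get_state()["joint_positions"])
E
```

```text
time: 35.7
position: [0.511, -0.035, 0.3095]
tool_rot: [-0.04, -3.139, -0.0]
ft_force: [0.3, 0.9, -2.3]
grip_width: 0.455
grip_force: 20.0
[array([-0.0007, -0.0015,  0.1825]), np.float64(0.002)]
[array([-0.0474, -0.0017,  0.1824]), np.float64(0.002)]
[-0.75942265 -0.03130257  0.76662818  1.66880771  0.02151042  1.49729418
  1.55064567]
```

To row units: 0.182 m is 0.2275, 0.17 m is 0.2125, 0.002 rad is 0.0006.

```bash
echo '[[[0,-0.0013,0.05],0.0006,0.3],[[0,-0.0013,0.1],0.0006,0.3],[[0,-0.0013,0.15],0.0006,0.3],[[0,-0.0013,0.1875],0.0006,0.3],[[0,-0.0013,0.2125],0.0006,0.3],[[0,-0.0013,0.2275],0.0006,0.3],[[0,-0.0013,0.2275],0.0006,0.3],[[0,-0.0013,0.2275],0.0006,0.3]]' | python3 inch.py
python3 - <<'E'
from h import *
print(tool((.5578,-.0378,.127),1.543))
E
```

```text
time: 36.5
position: [0.512, -0.0373, 0.1292]
tool_rot: [0.045, 3.14, 0.0]
ft_force: [0.8, 0.1, -2.0]
grip_width: 0.459
grip_force: 20.0
[array([-0.0458,  0.0008,  0.0023]), np.float64(-0.001)]
```

To row units: -0.046 m is -0.0575, -0.042 m is -0.0525.

```bash
echo '[[[-0.0188,0,0.0013],0,0.3],[[-0.0375,0,0.0013],0,0.3],[[-0.0525,0,0.0013],0,0.3],[[-0.0575,0,0.0013],0,0.3],[[-0.0575,0,0.0013],0,0.3],[[-0.0575,0,0.0013],0,0.3]]' | python3 inch.py; echo '[[[0,0,0.0075],0,0.3],[[0,0,0.015],0,0.3],[[0,0,0.0225],0,0.3],[[0,0,0.025],0,0.3],[[0,0,0.0263],0,0.3],[[0,0,0.0275],0,0.3],[[0,0,0.0275],0,0.3]]' | python3 inch.py
```

```text
time: 37.1
position: [0.5572, -0.0392, 0.128]
tool_rot: [0.047, 3.141, 0.001]
ft_force: [0.3, -0.5, -2.3]
grip_width: 0.46
grip_force: 20.0
time: 37.8
position: [0.5574, -0.0392, 0.1064]
tool_rot: [-0.047, -3.141, -0.001]
ft_force: [-3.2, 0.7, 5.2]
grip_width: 0.456
grip_force: 20.0
```

To row units: -0.35 m is -0.4375, -0.3 m is -0.375.

```bash
echo '[[[0,0,-0.0013],0,0.5],[[0,0,-0.0013],0,0.55],[[0,0,-0.0013],0,0.6],[[0,0,-0.0013],0,0.6],[[0,0,-0.025],0,0.6],[[0,0,-0.0625],0,0.6],[[0,0,-0.125],0,0.6],[[0,0,-0.1875],0,0.6],[[0,0,-0.25],0,0.6],[[0,0,-0.3125],0,0.6],[[0,0,-0.375],0,0.6],[[0,0,-0.4375],0,0.6],[[0,0.0625,-0.4375],0,0.6],[[0,0.125,-0.4375],0,0.6],[[0,0.1875,-0.4375],0,0.6],[[0,0.25,-0.4375],0,0.6],[[0,0.3125,-0.4375],0,0.6],[[0,0.375,-0.4375],0,0.6],[[0,0.375,-0.4375],0,0.6]]' | python3 inch.py
python3 - <<'E'
from h import *
print(ctrl.get_state()["joint_positions"])
t=ctrl.get_image("top")[...,::-1];cv2.imwrite("pics/h3t.png",t);g=ctrl.get_image("side")[...,::-1];cv2.imwrite("pics/h3s.png",g)
a=cv2.resize(g[150:290,290:400],(440,560),interpolation=2);b=cv2.resize(t[235:335,345:435],(360,400),interpolation=2)
cv2.imwrite("pics/h3.png",np.hstack([a,cv2.copyMakeBorder(b,0,160,0,0,0)]))
E
```

```text
time: 39.7
position: [0.5644, 0.2709, 0.4525]
tool_rot: [-0.025, -3.138, -0.002]
ft_force: [-0.5, 0.5, -0.3]
grip_width: 0.603
grip_force: 0.0
[-0.95366816  0.31158362  0.67163033  1.07420926 -0.20026989  1.81880754
  1.1994826 ]
```

View pics/h3.png

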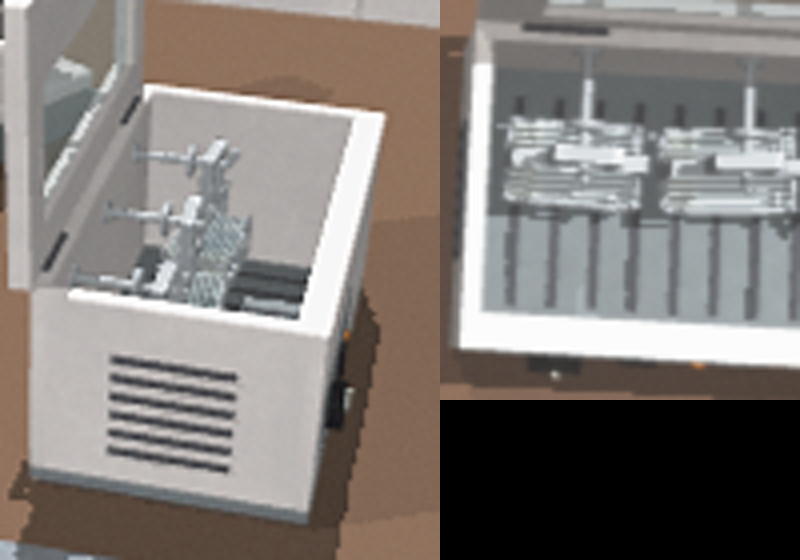

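All three racks hang upright on their pegs in both views, with the hangers at about (215,155), (190,215) and (160,275) in the left crop. Next I'll grasp the handle again from above, reversing the release path.

To row units: 1.58 rad is 0.5029.

```bash
echo '[[[0,0,0],0.5029,0.24],[[0,0,0],0.5029,0.24],[[0,0,0],0.5029,0.24],[[0,0,0],0.5029,0.24],[[0,0,0],0.5029,0.24],[[0,0,0],0.5029,0.24],[[0,0,0],0.5029,0.24],[[0,0,0],0.5029,0.24],[[0,0,0],0.5029,0.24],[[0,0,0],0.5029,0.24],[[0,0,0],0.5029,0.24],[[0,0,0],0.5029,0.24]]' | python3 inch.py
python3 - <<'E'
from h import *
print(tool((.6754,-.1358,.45),-.028),ctrl.get_state()["joint_positions"])
E
```

```text
time: 41.0
position: [0.5668, 0.2584, 0.4561]
tool_rot: [2.268, 2.174, 0.001]
ft_force: [-0.6, -0.7, -0.4]
grip_width: 0.239
grip_force: 0.0
[array([-0.3892,  0.1252,  0.0062]), np.float64(-0.014)] [-1.09812097  0.35056568  0.93447126  1.08362968 -0.28998915  1.83228944
 -0.3134369 ]
```

To row units: -0.389 m is -0.4863, 0.125 m is 0.1563, -0.014 rad is -0.0045.

```bash
echo '[[[-0.4863,0.1563,0],-0.0045,0.24],[[-0.4863,0.1563,0],-0.0045,0.24],[[-0.4863,0.1563,0],-0.0045,0.24],[[-0.4863,0.1563,0],-0.0045,0.24],[[-0.4863,0.1563,0],-0.0045,0.24],[[-0.4863,0.1563,0],-0.0045,0.24],[[-0.4863,0.1563,0],-0.0045,0.24],[[-0.4863,0.1563,0],-0.0045,0.24],[[-0.4863,0.1563,0],-0.0045,0.24],[[-0.4863,0.1563,0],-0.0045,0.24],[[-0.4863,0.1563,0],-0.0045,0.24],[[-0.4863,0.1563,0],-0.0045,0.24]]' | python3 inch.py
python3 - <<'E'
from h import *
print(tool((.6754,-.1358,.293),-.028),ctrl.get_state()["joint_positions"])
# lid check: change vs. the picture right after release, lid region
for n in("side",):
    a=cv2.imread("pics/side2f.png").astype(int);b=cv2.imread("pics/h3s.png").astype(int)
    print((abs(a-b)[165:230,290:330].max(2)>40).mean())
E
```

```text
time: 42.2
position: [0.6763, -0.1307, 0.4561]
tool_rot: [-2.245, -2.198, -0.002]
ft_force: [-0.0, -0.6, 0.1]
grip_width: 0.242
grip_force: 0.0
[array([-0.0053, -0.0009,  0.1631]), np.float64(0.007)] [-0.32647986  0.54353453  0.9599701   0.86170025 -0.46726776  1.9089521
  0.37155042]
0.012692307692307692
```

To row units: 0.163 m is 0.2038, 0.155 m is 0.1938.

```bash
echo '[[[-0.005,0,0.0625],0,0.24],[[-0.005,0,0.125],0,0.24],[[-0.005,0,0.15],0,0.24],[[-0.005,0,0.175],0,0.24],[[-0.005,0,0.1938],0,0.24],[[-0.005,0,0.2038],0,0.24],[[-0.005,0,0.2038],0,0.24]]' | python3 inch.py; echo '[[[0,0,0],0,0],[[0,0,0],0,0],[[0,0,0],0,0],[[0,0,0],0,0],[[0,0,0],0,0]]' | python3 inch.py 15
python3 - <<'E'
from h import *
s=ctrl.get_state();T=R.from_rotvec(s["tool_rot"]);p=s["position"]
for th in np.linspace(1.6,0,17):
    a=np.arctan2(.048,-.158);r=np.hypot(.048,.158)
    d=R.from_rotvec([0,0,-.028]).apply([r*np.cos(a-th)-r*np.cos(a),0,r*np.sin(a-th)-r*np.sin(a)])
    print(round(th,1),T.inv().apply([.4653,-.1296,.183]+d-p).round(3))
E
```

```text
time: 42.9
position: [0.6759, -0.1356, 0.292]
tool_rot: [-2.246, -2.195, 0.0]
ft_force: [0.2, -0.4, -0.3]
grip_width: 0.246
grip_force: 0.0
time: 43.4
position: [0.6761, -0.1372, 0.2935]
tool_rot: [2.249, 2.193, 0.001]
ft_force: [-2.5, 1.0, 3.5]
grip_width: 0.11
grip_force: 15.0
1.6 [ 0.002 -0.     0.002]
1.5 [ 0.002 -0.016 -0.003]
1.4 [ 0.002 -0.032 -0.005]
1.3 [ 0.002 -0.049 -0.007]
1.2 [ 0.002 -0.065 -0.006]
1.1 [ 0.002 -0.082 -0.004]
1.0 [ 0.002 -0.098 -0.001]
0.9 [ 0.002 -0.114  0.005]
0.8 [ 0.002 -0.129  0.012]
0.7 [ 0.002 -0.143  0.02 ]
0.6 [ 0.002 -0.156  0.029]
0.5 [ 0.002 -0.169  0.04 ]
0.4 [ 0.002 -0.18   0.053]
0.3 [ 0.002 -0.19   0.066]
0.2 [ 0.002 -0.198  0.08 ]
0.1 [ 0.002 -0.205  0.095]
0.0 [ 0.002 -0.211  0.11 ]
```

To row units: -0.211 m is -0.2638, 0.112 m is 0.14.

```bash
echo '[[[0,-0.02,-0.005],0,0],[[0,-0.04,-0.0075],0,0],[[0,-0.0613,-0.01],0,0],[[0,-0.0813,-0.0088],0,0],[[0,-0.1025,-0.0063],0,0],[[0,-0.1225,-0.0025],0,0],[[0,-0.1425,0.005],0,0],[[0,-0.1613,0.0138],0,0],[[0,-0.1788,0.0238],0,0],[[0,-0.195,0.035],0,0],[[0,-0.2113,0.0488],0,0],[[0,-0.225,0.065],0,0],[[0,-0.2375,0.0813],0,0],[[0,-0.2475,0.0988],0,0],[[0,-0.2563,0.1175],0,0],[[0,-0.2613,0.1288],0,0],[[0,-0.2638,0.1375],0,0],[[0,-0.2638,0.14],0,0],[[0,-0.2638,0.14],0,0],[[0,-0.2638,0.14],0,0]]' | python3 inch.py
```

```text
time: 45.4
position: [0.4653, -0.1312, 0.1816]
tool_rot: [-2.248, -2.193, -0.001]
ft_force: [-3.1, 3.0, 8.9]
grip_width: 0.108
grip_force: 15.0
```

To row units: 0.003 m is 0.0038, 0.002 m is 0.0025.

```bash
echo '[[[0,0,0.0025],0,0],[[0,0,0.0038],0,0],[[0,0,0.0038],0,0]]' | python3 inch.py; echo '[[[0,0,-0.0038],0,0.5],[[0,0,-0.0038],0,0.5],[[0,0,-0.0038],0,0.5],[[0,0,-0.0625],0,0.5],[[0,0,-0.125],0,0.5],[[0,0,-0.15],0,0.5],[[0,0,-0.15],0,0.5]]' | python3 inch.py
python3 - <<'E'
from h import *
print(tool((.4635,-.2388,.30),-.028),tool((.4635,-.2388,.30),-.002))
b=ctrl.get_image("side")[...,::-1];cv2.imwrite("pics/s4.png",b)
E
```

```text
time: 45.7
position: [0.4653, -0.1318, 0.1798]
tool_rot: [-2.248, -2.192, -0.0]
ft_force: [-6.8, 2.8, 17.0]
grip_width: 0.109
grip_force: 15.0
time: 46.4
position: [0.4668, -0.1321, 0.3003]
tool_rot: [2.247, 2.191, 0.007]
ft_force: [0.1, -0.0, -1.1]
grip_width: 0.497
grip_force: 0.0
[array([-0.1067, -0.0007,  0.0002]), np.float64(0.003)] [array([-0.1067, -0.0007,  0.0002]), np.float64(-0.023)]
```

To row units: -0.107 m is -0.1338, -0.1 m is -0.125.

```bash
echo '[[[-0.0625,0,0],0,0.4],[[-0.125,-0.0013,0],0,0.4],[[-0.1338,-0.0013,0],0,0.4],[[-0.1338,-0.0013,0],0,0.4],[[-0.1338,-0.0013,0.05],0,0.4],[[-0.1338,-0.0013,0.075],0,0.4],[[-0.1338,-0.0013,0.075],0,0.4],[[-0.1338,-0.0013,0.075],0,0.4]]' | python3 inch.py
python3 - <<'E'
from h import *
print(tool((.4635,-.2388,.173),-.028),ctrl.get_state()["joint_positions"][6])
E
```

```text
time: 47.25
position: [0.4615, -0.2372, 0.2372]
tool_rot: [-2.246, -2.195, 0.001]
ft_force: [0.9, 0.4, 1.4]
grip_width: 0.399
grip_force: 0.0
[array([-0.0016,  0.0021,  0.0642]), np.float64(0.005)] 0.43878443369718473
```

To row units: 0.063 m is 0.0788, 0.04 m is 0.05.

```bash
echo '[[[-0.0013,0.0013,0.05],0,0.4],[[-0.0013,0.0013,0.0788],0,0.4],[[-0.0013,0.0013,0.0788],0,0.4],[[-0.0013,0.0013,0.0788],0,0],[[-0.0013,0.0013,0.0788],0,0],[[-0.0013,0.0013,0.0788],0,0],[[-0.0013,0.0013,0.0788],0,0],[[-0.0013,0.0013,0.0788],0,0],[[-0.0013,0.0013,0.0788],0,0]]' | python3 inch.py 10
```

```text
time: 48.15
position: [0.4671, -0.2399, 0.1762]
tool_rot: [2.241, 2.189, 0.009]
ft_force: [10.6, -2.4, -5.4]
grip_width: 0.103
grip_force: 10.0
```

To row units: 0.003 m is 0.0038, 1.62 rad is 0.5157.

```bash
echo '[[[0,0.0038,0],0,0],[[0,0.0038,0],0.0477,0],[[0,0.0038,0],0.0955,0],[[0,0.0038,0],0.1432,0],[[0,0.0038,0],0.191,0],[[0,0.0038,0],0.2387,0],[[0,0.0038,0],0.2865,0],[[0,0.0038,0],0.3342,0],[[0,0.0038,0],0.382,0],[[0,0.0038,0],0.4297,0],[[0,0.0038,0],0.4775,0],[[0,0.0038,0],0.5093,0],[[0,0.0038,0],0.5157,0],[[0,0.0038,0],0.5157,0],[[0,0.0038,0],0.5157,0]]' | python3 inch.py 20; echo '[[[0,0,0],0,0.4],[[0,0,0],0,0.4],[[0,0,0],0,0.4],[[0,0,-0.0625],0,0.4],[[0,0,-0.125],0,0.4],[[0,0,-0.1875],0,0.4],[[0,0,-0.25],0,0.4],[[0.0625,0,-0.25],0,0.4],[[0.125,0,-0.25],0,0.4],[[0.125,-0.0625,-0.25],0,0.4],[[0.125,-0.125,-0.25],0,0.4],[[0.125,-0.1875,-0.25],0,0.4],[[0.125,-0.25,-0.25],0,0.4],[[0.125,-0.3125,-0.25],0,0.4],[[0.125,-0.375,-0.25],0,0.4],[[0.125,-0.4375,-0.25],0,0.4],[[0.125,-0.4375,-0.25],0,0.4]]' | python3 inch.py
python3 - <<'E'
from h import *
t=ctrl.get_image("top")[...,::-1];g=ctrl.get_image("side")[...,::-1]
a=cv2.resize(g[140:280,290:400],(440,560),interpolation=2);b=cv2.resize(t[230:340,345:510],(360,240),interpolation=2);c=cv2.resize(cv2.imread("pics/top0.png")[230:340,345:510],(360,240),interpolation=2)
cv2.imwrite("pics/end.png",np.hstack([a,cv2.copyMakeBorder(np.vstack([b,c]),0,80,0,0,0)]))
d=abs(t.astype(int)-cv2.imread("pics/top0.png")).max(2)>40
for n,(u,v) in dict(jar=(300,193),dish=(250,212),oil=(178,260),key=(475,314),handle=(425,314)).items():print(n,d[v-12:v+12,u-12:u+12].mean())
E
```

```text
time: 49.65
position: [0.4662, -0.2389, 0.176]
tool_rot: [-3.138, 0.113, -0.002]
ft_force: [-1.9, 1.9, 6.7]
grip_width: 0.109
grip_force: 20.0
time: 51.35
position: [0.5907, 0.1127, 0.3729]
tool_rot: [-3.139, 0.094, 0.003]
ft_force: [0.6, 1.6, -0.2]
grip_width: 0.396
grip_force: 0.0
jar 0.7118055555555556
dish 0.036458333333333336
oil 0.0
key 0.010416666666666666
handle 0.0
```

View pics/end.png

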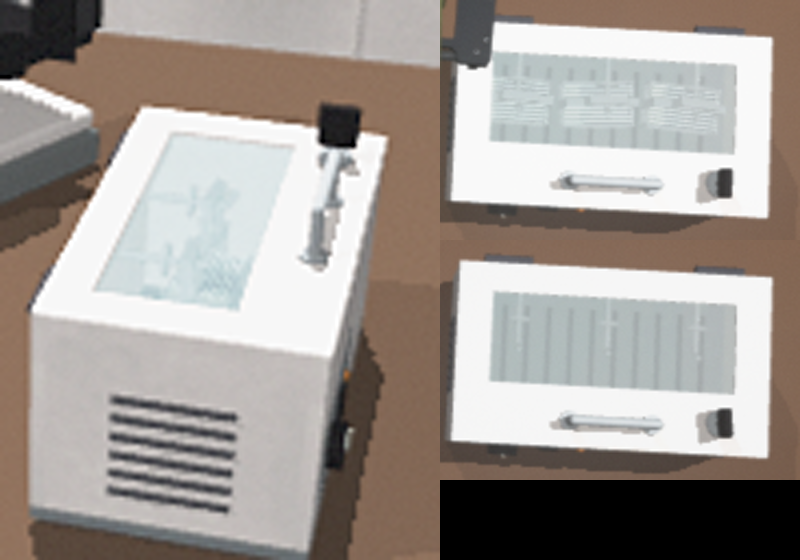

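The lid is shut, and the key and handle match the start picture. All three racks can be seen through the glass under their pegs, and the arm is in front of the jar. I'll wait, check that nothing is still moving, and hand in.

```bash
echo '[[[0,0,0],0,0.4],[[0,0,0],0,0.4],[[0,0,0],0,0.4],[[0,0,0],0,0.4],[[0,0,0],0,0.4],[[0,0,0],0,0.4],[[0,0,0],0,0.4],[[0,0,0],0,0.4],[[0,0,0],0,0.4],[[0,0,0],0,0.4],[[0,0,0],0,0.4],[[0,0,0],0,0.4],[[0,0,0],0,0.4],[[0,0,0],0,0.4],[[0,0,0],0,0.4],[[0,0,0],0,0.4],[[0,0,0],0,0.4],[[0,0,0],0,0.4],[[0,0,0],0,0.4],[[0,0,0],0,0.4]]' | python3 inch.py | head -1
python3 - <<'E'
from h import *
f=[ctrl.get_image("top")[250:300,365:485].astype(int) for _ in range(6)]
m=max(abs(x-f[0]).max(2).__gt__(25).mean() for x in f[1:]);print(m)
j=ctrl.get_image("side")[255:305,210:255,::-1].astype(int);print("jar",(abs(j-cv2.imread("pics/side0.png")[255:305,210:255]).max(2)>40).mean())
if m<.005: print(ctrl.close_job())
E
```

```text
time: 53.45
0.0
jar 0.0
the job is handed in; nothing more can be done
None
```

The job is handed in: all three racks hang still on their pegs, the lid is shut and locked, and the last pictures show the jar, dish and bottle where they started; no verdict was returned.

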